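# Find the loaded battery cassette and hold it lifted out of its dock

## Task

One of the two battery cassettes latched in the charging dock is loaded with cells, the other is empty and much lighter. Try the weight of both: for each, pinch its two side catches together and raise it a little in its bay; the empty one must go back fully home with both its catches sprung out. Then finish holding the heavier cassette by its pinched catches, upright, still and lifted completely clear above the dock: the program ends while holding it, do not put it down; never wrench a latched cassette and leave the tin, the adapter and the tape roll alone.

Things in the scene. Friction and masses are not known exactly. Their poses are not given: they have to be found in the camera images.
- dock: grey two-bay charging dock fixed to the worktop, 84 (x) x 170 (y; 202 over its steel ears) x 50 mm high. Origin: centre of underside, z up. Bays at its own y = +40 and -40 mm, x = 0, open at the top: floor 10 mm above the underside, mouth 56 (x) x 53 (y) mm. Ledges on each bay's +x and -x sides, 31.5 to 50 mm above the underside, lie over the cassette's hooks
- cassette_1: one of two identical-looking white battery cassettes, 105 mm high, in either bay. Origin: centre of underside, z up, axes parallel to the dock's; seated 10 mm above the dock's underside. Foot 54 (x) x 50 (y) mm up to 46 mm, 1 to 1.5 mm play in the bay; head above it 33 x 50 mm. Raised 20 mm the bay still guides it; it is out at 40 mm
- cassette_2: the other cassette, same shape and size, in the other bay; same origin, axes, catches and behaviour as cassette_1. One of the two weighs 0.55 to 0.77 kg, the other 0.2 to 0.29 kg; which is which is not told
- cassette_1_front (a joint): black spring catch on the -x side of cassette_1: inward travel in m, 0 sprung out (latched), 0.005 pinched home. Upright plate 24 mm wide (y); its ribbed finger pad spans 56 to 96 mm above the cassette's origin. Outer faces of the two pads of a cassette are 56 mm apart (x) when free, 46 mm pinched home
- cassette_1_back (a joint): same catch on the +x side of cassette_1, same values. Each takes 3 N to start and 7 N to pinch home, then meets a firm stop, so the grip carries the cassette. The hook at its foot sits 1.5 mm under the dock's ledge, overlapping it 3 mm; pinched home it clears the ledge and the cassette moves freely up and down
- cassette_2_front (a joint): catch on the -x side of cassette_2, same values
- cassette_2_back (a joint): catch on the +x side of cassette_2, same values
- flux_tin: bystander: round brown rosin tin, 48 mm across, 22 mm high, origin at the centre of its underside
- white_charger: bystander: white mains adapter brick, 85 x 55 x 28 mm, origin at the centre of its underside
- tape_roll: bystander: roll of dark tape lying flat, 55 mm across, 19 mm high, origin at the centre of its underside

How it is judged:
On the way, in this order (a step that is already met when the one before it is completed fails the run):
1. the lighter cassette is raised at least 8 mm by its pinched catches while the heavier one rests in the dock (((z of cassette_1 in the frame of dock above 0.018 m and value of joint each of cassette_1_front, cassette_1_back above 0.0035 m and contact force between dock and cassette_2 above 4.2 N) or (z of cassette_2 in the frame of dock above 0.018 m and value of joint each of cassette_2_front, cassette_2_back above 0.0035 m and contact force between dock and cassette_1 above 4.2 N))), for 0.2 s.
2. both cassettes are home in their bays with all catches sprung out (z of each of cassette_1, cassette_2 in the frame of dock below 0.013 m and value of joint each of cassette_1_front, cassette_1_back, cassette_2_front, cassette_2_back below 0.0015 m), for 0.2 s.
At the end, for the whole second after the job is handed in: Heavier cassette still in the fingers, both catches pinched (3.5+ of 5 mm), upright (0.2 rad), underside 10+ mm above the dock top, touching neither dock nor other cassette; the lighter (under 4.2 N on the dock) home (3 mm), catches out; tin, adapter, tape within 20 mm of start (((z of cassette_1 in the frame of dock above 0.06 m and angle between cassette_1's own z axis and vertical below 0.2 rad and linear speed of cassette_1 below 0.02 m/s and value of joint each of cassette_1_front, cassette_1_back above 0.0035 m and contact force between the fingers and cassette_1 above 3 N and contact force between each of dock, cassette_2 and cassette_1 below 0.1 N and z of cassette_2 in the frame of dock between 0.007 and 0.013 m and value of joint each of cassette_2_front, cassette_2_back below 0.0015 m and angle between cassette_2's own z axis and vertical below 0.06 rad and horizontal distance between cassette_2 and dock below 0.05 m and contact force between dock and cassette_2 below 4.2 N) or (z of cassette_2 in the frame of dock above 0.06 m and angle between cassette_2's own z axis and vertical below 0.2 rad and linear speed of cassette_2 below 0.02 m/s and value of joint each of cassette_2_front, cassette_2_back above 0.0035 m and contact force between the fingers and cassette_2 above 3 N and contact force between each of dock, cassette_1 and cassette_2 below 0.1 N and z of cassette_1 in the frame of dock between 0.007 and 0.013 m and value of joint each of cassette_1_front, cassette_1_back below 0.0015 m and angle between cassette_1's own z axis and vertical below 0.06 rad and horizontal distance between cassette_1 and dock below 0.05 m and contact force between dock and cassette_1 below 4.2 N)) and distance of each of flux_tin, white_charger, tape_roll from where it was at the start of the episode below 0.02 m); the arm keeps its last pose, push and grip.
It fails at once if a cassette is wrenched against the dock (over 60 N) (contact force between dock and cassette_1 above 60 N or contact force between dock and cassette_2 above 60 N).
It fails at once if a bystander is knocked aside (over 20 mm) (distance of any of flux_tin, white_charger, tape_roll from where it was at the start of the episode above 0.02 m).
It also fails if it takes over 58 s, if anything falls off the work surface, if the arm or the gripper's body presses on something with over 40 N, if the wrist force passes 120 N, or if a joint passes its speed limit or range.

## Robot

A 6-joint arm with a two-finger parallel gripper is mounted at the origin on a cart in front of the work surface, level with it; the furniture and walls round the work are solid. World frame = base frame: x ahead of the robot, y to its left, z up, the work surface at z = 0. Lengths are in m, angles in rad, forces in N, time in s.
With the tool pointing down it reaches from about 0.375 to 0.9 m from the base axis. Payload 3.1 kg.
Tool frame: the origin (TCP) lies at the very end of the fingers, on their centre line; the grasp point (between the pads) lies 19 mm behind it; z points along the fingers, y is the line along which they close (so a half turn about z gives the same grasp; the last joint's range is limited). The gripper opens to 87 mm and grips with 3 to 60 N. Pads are 19 mm wide; open, the fingers measure 117 mm over their backs; the gripper's body (75 mm by 190 mm) begins 51 mm behind the grasp point.
Start: joints at [-1.5, 0.527, 1.433, -0, 1.181, -0.178], TCP at [0.155, -0.606, 0.223] pointing down, gripper open.
Joint ranges: [-3.08, 3.08], [-0.75, 2.2], [0.22, 2.44], [-1.43, 4.57], [0, 2.65], [-2.85, 2.85]. Speed limits (rad/s): [2.79, 2.79, 3.14, 3.14, 3.14, 3.14].

## Interface

Orientations are given as a unit quaternion [w, x, y, z].
In Python, from plant import manip, imaging, cut_out, pinpoint gives the robot as it stands.
- The arm moves only by the tool apply_moves, never from a script. Its argument "targets" is a list that holds one entry, the list of rows, each a list of 5 numbers: the finger opening in mm, from 0 to 87, then the shift along the tool's x, y, z in mm, then the turn about the tool's z in degrees. A call has exactly 10 rows; each row shifts and turns the commanded pose from where the row before left it, along the tool's axes as they then stand; what a row does not reach is not made up. A row lasts 1/12 s, in which the tool goes at most 41.7 mm and 7.16 degrees, less where a joint would pass 70% of its speed; a pose out of reach is approached as far as the arm can. A call is refused whole if a number of a shift passes 41.7 or a number of a turn 7.16, either way. A call with a gripper value outside its range is refused whole. The fingers move at their own pace and stop on an object; the grip force is fixed at half the most. Time passes only in rows, so rows that do not move let the fingers close, or fill a call up. It gives the time, the measured TCP pose, the force, the opening and the grip force at its end, in the units of the state.
- manip.read_state(): the state, without advancing time (a new reading comes with each control period).
- imaging.capture(name): name is "scene" or "top" or "wrist"; returns the picture (420x560x3 uint8, red, green, blue); there is no depth.
- imaging.calibration(name): a dict with "vertical_fov" (degrees; the focal length in pixels is half the picture's height over the tangent of half this angle, whatever the lens; pixels are square), "cx", "cy" (the principal point, pixels), "R" (3x3) and "t" (3): a world point X has camera coordinates R X + t; the wrist camera has in their place "tool_from_camera" (4x4, takes a point from camera to tool coordinates, whose origin is the TCP and whose axes are the flange's). Camera axes: x right, y down, z forward; pixel columns grow to the right and rows downward; lengths in m; the calibration is good to about 2 mm. A picture is of the moment at which its call begins: read the wrist's pose just before it. calibration takes no time and is no camera call.
- manip.job_done(): hands the job in; it is judged then, once.
Trained networks look in the newest picture that a camera, given by its name, has taken for a name from the list of things; names that differ only in an ending like _2 or _b are one class to them, and where a whole thing is asked for, a point or a joint stands for the part that bears it (a point fixed in the world has none). Each returns a list of dicts, best first, with "p" (0 to 1); they miss things now and then, are a little off and sometimes report something else, mostly with a low value. They report only what shows in the picture. A call takes as long as a camera call.
- cut_out(target, camera): "pixels" (420x560 bool, what is visible of it).
- pinpoint(target, camera): "position" ([x, y, z] in m, in world coordinates, good to about 4 mm: a listed point, or the origin of a listed thing).
The state is a dict: "time_s": time; "qpos": joint angles; "qvel": joint speeds; "joint_efforts": joint torques, N m; "ee_pos": TCP position; "tool_rot": TCP orientation; "wrist_force": force on the tool from outside, world axes, zero at the start; "ft_torque": the same for the moment, N m; "width": finger opening in m; "grasp_force": force on a finger pad.
Only numpy, scipy, OpenCV 4.12 (cv2) and the standard library are available. Lean on these libraries where they do the work, as an engineer would, in place of code of your own. Each camera call takes 0.05 s, during which the arm holds its last target. There are 200 camera calls.

## Working session

There is one attempt and no reset: what is moved stays moved. The work goes in short steps, Python scripts to look and compute and a tool call to move; the robot and the scene stay as the last step left them, time stands still between calls to the robot, and variables do not carry over. Pictures are saved under pics/ and viewed, at most 10 in all, crops included, and the job is handed in when it is done.

Besides the shell and the picture viewer there is one more tool, called after "Call:" as name([rows], argument=value, ...), one row to a line, values as JSON. apply_moves: Moves the arm, as the interface text tells. Its arguments: {"type":"object","properties":{"targets":{"type":"array"}},"required":["targets"]}

```bash
mkdir -p pics
cat > h.py <<'E'
import numpy as np, cv2
from plant import manip, imaging, cut_out, pinpoint
def snap(c,f=None):
    im=imaging.capture(c)
    if f: cv2.imwrite('pics/'+f,im[:,:,::-1])
    return im
E
python3 - <<'E'
from h import *
s=manip.read_state();print({k:np.round(v,3).tolist() for k,v in s.items()})
for c in('scene','top'):
    snap(c,c+'1.png')
    for t in('dock','cassette_1','cassette_1_front','cassette_1_back','flux_tin','white_charger','tape_roll'):
        print(c,t,[(np.round(d['position'],3).tolist(),round(d['p'],2)) for d in pinpoint(t,c)])
a=cv2.imread('pics/scene1.png');b=cv2.imread('pics/top1.png')
cv2.imwrite('pics/both.png',cv2.resize(np.vstack([a,b]),(400,600)))
E
```

```text
{'time_s': 0.0, 'qpos': [-1.5, 0.528, 1.434, -0.0, 1.181, -0.178], 'qvel': [-0.0, 0.002, 0.0, 0.0, -0.001, 0.0], 'joint_efforts': [0.001, -44.003, -17.659, 0.063, 0.058, -0.0], 'ee_pos': [0.154, -0.605, 0.222], 'tool_rot': [-0.001, 0.992, 0.125, 0.0], 'wrist_force': [0.135, 0.248, -0.963], 'ft_torque': [0.013, 0.052, 0.007], 'grasp_force': 0.0, 'width': 0.087}
scene dock [([0.462, 0.126, 0.002], 0.87)]
scene cassette_1 [([0.472, 0.17, 0.014], 0.9), ([0.452, 0.088, 0.01], 0.62)]Traceback (most recent call last):
  File "<stdin>", line 6, in <module>
ValueError: it knows: cassette, dock, flux_tin, tape_roll, white_charger
```

View pics/scene1.png

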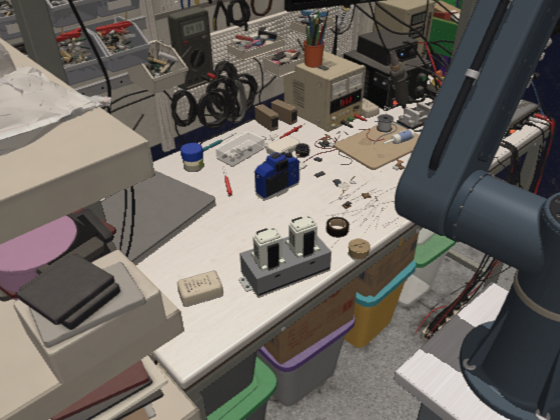

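The scene view shows the dock near (286,262), with cassettes at (267,248) and (302,237). The adapter is at (200,288), the tape at (338,227) and the tin at (359,248).

Run:
```python
from h import *
for c in('scene','top'):
    snap(c,c+'2.png')
    for t in('dock','cassette_1','flux_tin','white_charger','tape_roll'):
        print(c,t,[(np.round(d['position'],4).tolist(),round(d['p'],2)) for d in pinpoint(t,c)])
    for d in cut_out('cassette_1',c)+cut_out('dock',c):
        ys,xs=np.nonzero(d['pixels']);print(d['p'],xs.min(),xs.max(),ys.min(),ys.max(),cv2.minAreaRect(np.c_[xs,ys].astype(np.float32)))
    print({k:np.round(v,4).tolist() for k,v in imaging.calibration(c).items()})
print(imaging.calibration('wrist'))
print(manip.read_state()['time_s'])
```

```text
scene dock [([0.4601, 0.1277, 0.0009], 0.58)]
scene cassette_1 [([0.4528, 0.0893, 0.0092], 0.9), ([0.4749, 0.1666, 0.0136], 0.75)]
scene flux_tin [([0.3952, -0.026, -0.0039], 0.64)]
scene white_charger [([0.5285, 0.297, 0.0012], 0.77), ([0.3955, -0.0258, -0.0042], 0.73)]
scene tape_roll [([0.477, -0.0469, -0.0004], 0.75)]
0.97 287 316 217 257 ((301.5, 237.0), (40.0, 29.0), 90.0)
0.89 251 283 228 269 ((266.18280029296875, 248.693115234375), (40.27705764770508, 31.4742374420166), 85.2363510131836)
0.88 238 330 237 295 ((283.1000061035156, 262.3000183105469), (48.06662368774414, 96.13324737548828), 71.56505584716797)
0.39 287 317 217 256 ((301.5760803222656, 236.52120971679688), (38.75159454345703, 29.862695693969727), 87.1375961303711)
{'vertical_fov': 43.7888, 'cx': 279.9938, 'cy': 213.5438, 'R': [[-0.6755, -0.7373, -0.0109], [-0.4488, 0.4228, -0.7873], [0.5851, -0.5269, -0.6165]], 't': [0.4181, 0.2709, 0.904]}
top dock [([0.4608, 0.1281, 0.0018], 0.64)]
top cassette_1 [([0.4745, 0.1698, 0.0071], 0.87), ([0.4499, 0.0896, 0.0116], 0.84)]
top flux_tin []
top white_charger [([0.5288, 0.2
[... 527 characters left out ...]
2324219), (82.50672912597656, 36.79972457885742), 14.743562698364258)
{'vertical_fov': 45.4011, 'cx': 276.264, 'cy': 210.603, 'R': [[-0.0077, -0.9996, 0.0285], [-0.996, 0.0052, -0.0897], [0.0895, -0.0291, -0.9956]], 't': [0.0269, 0.5734, 1.2138]}
{'vertical_fov': 65.17081826227695, 'cx': 279.1824281620763, 'cy': 214.26917952272825, 'tool_from_camera': array([[-1.48517030e-04, -9.70331744e-01, -2.41777343e-01,
         6.46315268e-02],
       [ 9.99999636e-01,  5.91460413e-05, -8.51644138e-04,
         3.27339390e-04],
       [ 8.40677515e-04, -2.41777381e-01,  9.70331382e-01,
        -1.61399823e-01],
       [ 0.00000000e+00,  0.00000000e+00,  0.00000000e+00,
         1.00000000e+00]])}
0.95
```

View pics/top2.png

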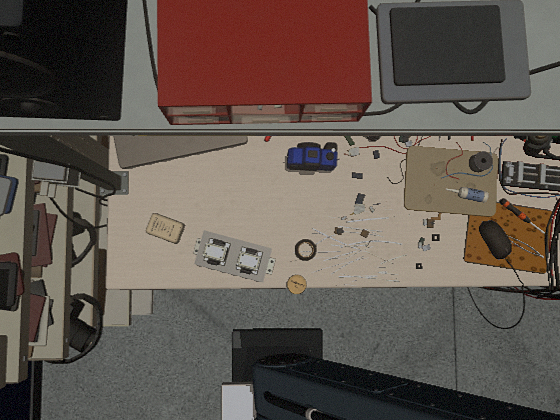

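The top view shows the dock at about (233,256), turned roughly -15°. The cassettes are at (215,252) and (249,260), agreeing with the scene camera. Next I'll move over it.

Call:
apply_moves([
  [[87,30,-28,0,0],[87,30,-28,0,0],[87,30,-28,0,0],[87,30,-28,0,0],[87,30,-28,0,0],[87,30,-28,0,0],[87,30,-28,0,0],[87,30,-28,0,0],[87,30,-28,0,0],[87,30,-28,0,0]],
])

```text
time_s: 1.78
ee_pos: [0.3768, -0.2585, 0.2229]
tool_rot: [0.0, 0.992, 0.124, 0.0]
wrist_force: [0.8, -0.8, -0.1]
width: 0.0869
grasp_force: 0.0
```

Call:
apply_moves([
  [[87,18,-35,0,0],[87,18,-35,0,0],[87,18,-35,0,0],[87,18,-35,0,0],[87,18,-35,0,0],[87,18,-35,0,0],[87,18,-35,0,0],[87,18,-35,0,0],[87,18,-35,0,0],[87,18,-35,0,0]],
])

```text
time_s: 2.62
ee_pos: [0.4641, 0.1256, 0.2229]
tool_rot: [0.0, 0.992, 0.125, 0.0]
wrist_force: [0.3, -0.1, 0.1]
width: 0.0867
grasp_force: 0.0
```

Call:
apply_moves([
  [[87,0,0,0,-6.7],[87,0,0,0,-6.7],[87,0,0,0,-6.7],[87,0,0,0,-6.7],[87,0,0,0,-6.7],[87,0,0,0,-6.7],[87,0,0,0,-6.7],[87,0,0,0,-6.7],[87,0,0,0,-6.7],[87,0,0,0,0]],
])

```text
time_s: 3.45
ee_pos: [0.4639, 0.1235, 0.2227]
tool_rot: [0.0, 0.795, 0.607, 0.0]
wrist_force: [0.1, -0.6, 0.9]
width: 0.087
grasp_force: 0.0
```

```bash
cat >> h.py <<'E'
from scipy.spatial.transform import Rotation as Ro
def pose():
    s=manip.read_state();q=np.array(s['tool_rot']);return Ro.from_quat(q[[1,2,3,0]]).as_matrix(),np.array(s['ee_pos'])
def proj(P,c='wrist',rp=None):
    k=imaging.calibration(c);f=210/np.tan(np.radians(k['vertical_fov']/2));P=np.atleast_2d(P)
    if c=='wrist':
        R,p=rp;T=np.eye(4);T[:3,:3]=R;T[:3,3]=p;M=np.linalg.inv(T@k['tool_from_camera']);C=P@M[:3,:3].T+M[:3,3]
    else: C=P@np.array(k['R']).T+k['t']
    return C[:,:2]/C[:,2:]*f+[k['cx'],k['cy']]
E
python3 - <<'E'
from h import *
rp=pose();im=snap('wrist','w1.png');np.save('rp1.npy',np.c_[rp[0],rp[1]])
for t in('dock','cassette_1'):
    print(t,[(np.round(d['position'],4).tolist(),round(d['p'],2)) for d in pinpoint(t,'wrist')])
for d in cut_out('cassette_1','wrist')+cut_out('dock','wrist'):
    ys,xs=np.nonzero(d['pixels']);print(d['p'],xs.min(),xs.max(),ys.min(),ys.max(),cv2.minAreaRect(np.c_[xs,ys].astype(np.float32)))
E
```

```text
dock []
cassette_1 [([0.4707, 0.1651, 0.0075], 0.78), ([0.4525, 0.0925, 0.0095], 0.71)]
0.67 244 306 208 261 ((275.0, 234.5), (61.99999237060547, 52.99999237060547), 0.0)
0.66 241 308 129 189 ((274.5, 159.0), (60.0, 67.0), 90.0)
0.5 242 256 143 172 ((249.0, 157.5), (29.0, 14.0), 90.0)
0.84 232 319 96 261 ((275.5, 178.5), (165.0, 87.0), 90.0)
```

View pics/w1.png

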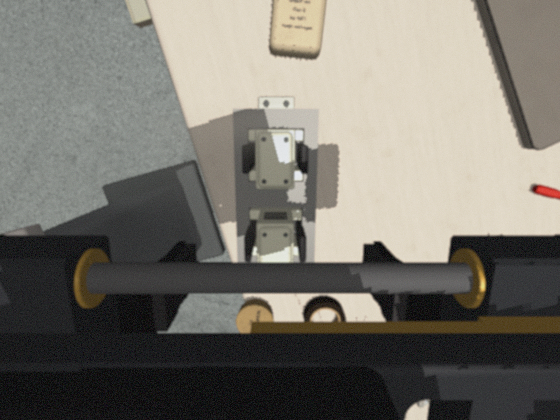

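The wrist view shows the dock nearly aligned with the tool, its left edge a near-vertical line at about column 235. Cassette A's top is at about (275,160). B's top is at (275,235), partly hidden by the gripper. I'll take a second view further back.

Call:
apply_moves([
  [[87,-12,0,0,0],[87,-12,0,0,0],[87,-12,0,0,0],[87,-12,0,0,0],[87,-12,0,0,0],[87,-12,0,0,0],[87,-12,0,0,0],[87,0,0,0,0],[87,0,0,0,0],[87,0,0,0,0]],
])

```text
time_s: 4.53
ee_pos: [0.4416, 0.0425, 0.2226]
tool_rot: [-0.0, 0.796, 0.606, 0.0]
wrist_force: [0.3, -0.4, -0.6]
width: 0.087
grasp_force: 0.0
```

Run:
```python
from h import *
rp=pose();im=snap('wrist','w2.png');np.save('rp2.npy',np.c_[rp[0],rp[1]]);print(rp)
print([(np.round(d['position'],4).tolist(),round(d['p'],2)) for d in pinpoint('cassette_1','wrist')])
a=cv2.imread('pics/w1.png')[90:240,220:330];b=im[50:200,220:330,::-1]
cv2.imwrite('pics/c.png',cv2.resize(np.hstack([a,b]),None,fx=3.6,fy=3.6,interpolation=cv2.INTER_CUBIC))
```

```text
(array([[ 2.66164632e-01,  9.63927557e-01,  2.31102347e-04],
       [ 9.63927555e-01, -2.66164676e-01,  1.84218197e-04],
       [ 2.39084278e-04,  1.73733552e-04, -9.99999956e-01]]), array([0.44163722, 0.04251325, 0.22262969]))
[([0.4529, 0.0908, 0.0116], 0.86), ([0.4713, 0.1665, 0.006], 0.62)]
```

View pics/c.png

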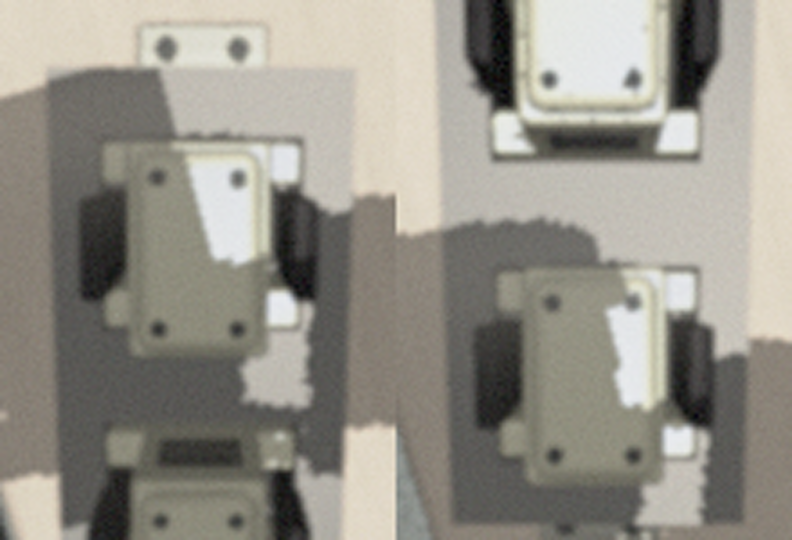

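Left crop (w1): A's four screws are at crop (157,177) to (237,329), and B's upper pair at (160,521) and (236,521). Right crop (w2): A's lower pair is at (548,79) and (633,79), with B's four at (552,302) to (633,455).

Run:
```python
from h import *
from scipy.optimize import least_squares as ls
r=[np.load(f'rp{i}.npy') for i in(1,2)];rp=[(a[:,:3],a[:,3]) for a in r]
f=lambda v,x,y:np.array([v[0]/3.6+220-.36,v[1]/3.6+y-.36])-[x,0]
w1=lambda *v:f(v,0,90); w2=lambda *v:f(v,110,50)
for n,a,b in(('A',w1(158,329),w2(548,79)),('A',w1(237,329),w2(633,79)),('B',w1(160,521),w2(552,302)),('B',w1(236,521),w2(633,302))):
    s=ls(lambda P:np.r_[proj(P,rp=rp[0])[0]-a,proj(P,rp=rp[1])[0]-b],[.46,.12,.1]);print(n,s.x.round(4),s.cost.round(2))
# joint fit with centres, z shared, half spacings
obs=[('A',0,w1(157,177),-1,1),('A',0,w1(238,178),1,1),('A',0,w1(158,329),-1,-1),('A',0,w1(237,329),1,-1),('B',0,w1(160,521),-1,1),('B',0,w1(236,521),1,1),
('A',1,w2(548,79),-1,-1),('A',1,w2(633,79),1,-1),('B',1,w2(552,302),-1,1),('B',1,w2(633,302),1,1),('B',1,w2(554,455),-1,-1),('B',1,w2(633,455),1,-1)]
def P(v,n,sx,sy):
    x,y,th,z,hx,hy=v;s=.04 if n=='A' else -.04
    u=np.array([np.cos(th),np.sin(th)]);w=np.array([-u[1],u[0]]);return np.r_[np.array([x,y])+u*sx*hx+w*(s+sy*hy),z]
res=lambda v:np.concatenate([proj(P(v,n,sx,sy),rp=rp[i])[0]-o for n,i,o,sx,sy in obs])
s=ls(res,[.46,.128,-.26,.115,.01,.02]);v=s.x;print(v.round(4),np.degrees(v[2]),np.abs(s.fun).max())
R,p=pose()
for n,q in(('A',.04),('B',-.04)):
    c=np.r_[v[:2]+q*np.array([-np.sin(v[2]),np.cos(v[2])]),0];print(n,c.round(4),'tool shift mm',(R.T@(c-p)*1000).round(1))
```

```text
A [0.4575 0.1524 0.1144] 0.01
A [0.4749 0.1476 0.1142] 0.02
B [0.4455 0.1081 0.1147] 0.0
B [0.4628 0.1033 0.1145] 0.01
[ 0.4602  0.1278 -0.2678  0.1142  0.009   0.017 ] -15.344126280099207 0.24738725128673877
A [0.4708 0.1664 0.    ] tool shift mm [126.7  -4.7 222.6]
B [0.4496 0.0892 0.    ] tool shift mm [ 46.7  -4.7 222.6]
```

Call:
apply_moves([
  [[87,9.3,-0.9,15,0],[87,9.3,-0.9,15,0],[87,9.3,-0.9,15,0],[87,9.3,-1,15,0],[87,9.5,-1,15,0],[87,0,0,15,0],[87,0,0,15,0],[87,0,0,15,0],[87,0,0,15,0],[87,0,0,15,0]],
])

```text
time_s: 5.47
ee_pos: [0.4498, 0.0895, 0.0718]
tool_rot: [0.0, 0.795, 0.607, 0.0]
wrist_force: [0.2, 0.0, -0.0]
width: 0.087
grasp_force: 0.0
```

Call:
apply_moves([
  [[87,0,0,0,0],[75,0,0,0,0],[68,0,0,0,0],[64,0,0,0,0],[60,0,0,0,0],[58,0,0,0,0],[56,0,0,0,0],[54,0,0,0,0],[52,0,0,0,0],[50,0,0,0,0]],
])

```text
time_s: 6.3
ee_pos: [0.45, 0.0887, 0.0729]
tool_rot: [0.0, 0.795, 0.606, 0.0]
wrist_force: [0.4, -0.4, 4.8]
width: 0.0515
grasp_force: 4.6
```

Call:
apply_moves([
  [[48,0,0,0,0],[46,0,0,0,0],[44,0,0,0,0],[42,0,0,0,0],[40,0,0,0,0],[38,0,0,0,0],[36,0,0,0,0],[30,0,0,0,0],[30,0,0,0,0],[30,0,0,0,0]],
])

```text
time_s: 7.13
ee_pos: [0.4503, 0.0887, 0.0734]
tool_rot: [0.001, 0.795, 0.606, 0.001]
wrist_force: [0.2, -0.7, 9.6]
width: 0.0418
grasp_force: 30.0
```

Run:
```python
from h import *
a=snap('scene')[190:300,220:350,::-1];b=snap('wrist')[:,120:440,::-1]
a=cv2.resize(a,None,fx=3.2,fy=3.2,interpolation=cv2.INTER_CUBIC)
b=cv2.resize(b,(int(320*.838),352))
cv2.imwrite('pics/g.png',np.hstack([a,b]));s=manip.read_state();print(s['wrist_force'],s['ft_torque'],s['width'],s['ee_pos'])
```

```text
[ 0.26875246 -1.37728744 10.23546527] [-0.09605702  0.01220008  0.02083245] 0.042033767867559836 [0.45036141 0.08866591 0.07341429]
```

View pics/g.png

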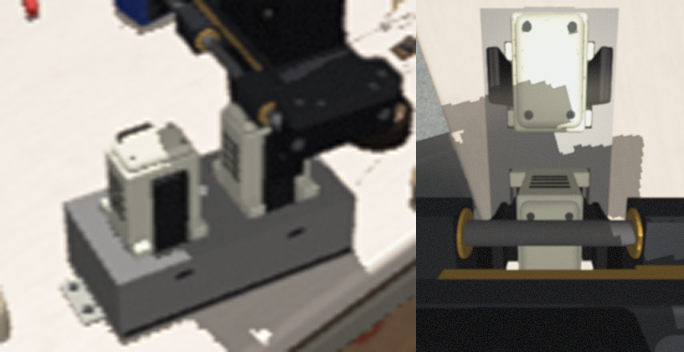

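The crops show both fingers on B's catches and clear of the dock. The upward force fits the fingertips dipping as they close. I'll lift gently and watch the force.

Call:
apply_moves([
  [[30,0,0,-0.5,0],[30,0,0,-0.5,0],[30,0,0,-0.5,0],[30,0,0,-0.5,0],[30,0,0,-0.5,0],[30,0,0,-0.5,0],[30,0,0,0,0],[30,0,0,0,0],[30,0,0,0,0],[30,0,0,0,0]],
])

```text
time_s: 8.07
ee_pos: [0.4494, 0.0888, 0.0755]
tool_rot: [-0.0, 0.795, 0.606, -0.0]
wrist_force: [1.5, 0.2, -2.3]
width: 0.0423
grasp_force: 30.0
```

Call:
apply_moves([
  [[30,0,0,-1.5,0],[30,0,0,-1.5,0],[30,0,0,-1.5,0],[30,0,0,-1.5,0],[30,0,0,-2,0],[30,0,0,-2,0],[30,0,0,-2,0],[30,0,0,0,0],[30,0,0,0,0],[30,0,0,0,0]],
])

```text
time_s: 8.9
ee_pos: [0.4494, 0.0888, 0.0876]
tool_rot: [-0.0, 0.795, 0.606, -0.0]
wrist_force: [1.3, -0.3, -1.4]
width: 0.0424
grasp_force: 30.0
```

Run:
```python
from h import *
F=[]
for i in range(8):
    imaging.capture('scene');s=manip.read_state();F.append(s['wrist_force'])
print(np.round(F,1).tolist(),s['ee_pos'],s['width'])
```

```text
[[1.1, 0.6, -1.5], [0.9, 0.3, -1.0], [0.6, -0.5, -1.8], [1.3, -0.8, -2.5], [1.3, -0.9, -1.2], [0.7, 0.8, -1.6], [0.9, -1.0, -2.6], [0.5, 0.4, -2.0]] [0.44940422 0.0888262  0.08748736] 0.041822537732160145
```

Run:
```python
from h import *
a=snap('scene')[190:300,220:350,::-1];b=cv2.imread('pics/scene2.png')[190:300,220:350]
cv2.imwrite('pics/g2.png',cv2.resize(np.hstack([b,a]),None,fx=3,fy=3,interpolation=cv2.INTER_CUBIC))
print([(np.round(d['position'],4).tolist(),round(d['p'],2)) for d in pinpoint('cassette_1','scene')])
```

```text
[([0.4517, 0.0891, 0.0234], 0.85), ([0.4745, 0.1697, 0.0129], 0.67)]
```

View pics/g2.png

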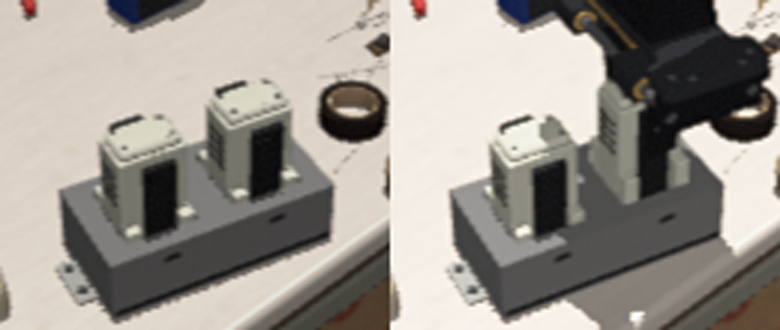

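B is up about 12 mm and the wrist carries only about 2 N, so B is the light cassette. I'll lower it home and release.

Call:
apply_moves([
  [[30,0,0,2,0],[30,0,0,2,0],[30,0,0,2,0],[30,0,0,2,0],[30,0,0,1.5,0],[30,0,0,1.5,0],[30,0,0,1,0],[30,0,0,1,0],[30,0,0,0,0],[30,0,0,0,0]],
])

```text
time_s: 10.23
ee_pos: [0.4494, 0.0888, 0.0745]
tool_rot: [-0.0, 0.795, 0.606, -0.0]
wrist_force: [0.2, -0.6, -3.2]
width: 0.042
grasp_force: 30.0
```

Call:
apply_moves([
  [[30,0,0,0.5,0],[30,0,0,0.5,0],[30,0,0,0.5,0],[30,0,0,0.5,0],[30,0,0,0.5,0],[30,0,0,0.5,0],[30,0,0,0,0],[30,0,0,0,0],[30,0,0,0,0],[30,0,0,0,0]],
])

```text
time_s: 11.07
ee_pos: [0.4495, 0.0888, 0.0734]
tool_rot: [0.0, 0.795, 0.606, 0.0]
wrist_force: [-3.0, -0.8, 17.2]
width: 0.0425
grasp_force: 30.0
```

It's on the floor of its bay. I'll open, wait, then rise.

Call:
apply_moves([
  [[46,0,0,0,0],[50,0,0,0,0],[54,0,0,0,0],[58,0,0,0,0],[66,0,0,0,0],[76,0,0,0,0],[87,0,0,0,0],[87,0,0,0,0],[87,0,0,0,0],[87,0,0,0,0]],
])

```text
time_s: 11.9
ee_pos: [0.4494, 0.0889, 0.0714]
tool_rot: [-0.0, 0.795, 0.606, -0.0]
wrist_force: [0.3, 0.5, -1.2]
width: 0.0851
grasp_force: 0.0
```

Call:
apply_moves([
  [[87,0,0,0,0],[87,0,0,0,0],[87,0,0,-15,0],[87,0,0,-15,0],[87,0,0,-15,0],[87,0,0,-15,0],[87,0,0,-15,0],[87,0,0,0,0],[87,0,0,0,0],[87,0,0,0,0]],
])

```text
time_s: 12.73
ee_pos: [0.4489, 0.0888, 0.146]
tool_rot: [-0.0, 0.795, 0.606, -0.0]
wrist_force: [0.3, -0.6, 0.1]
width: 0.0872
grasp_force: 0.0
```

Run:
```python
from h import *
rp=pose();a=snap('scene');b=cv2.imread('pics/scene2.png')
print([(np.round(d['position'],4).tolist(),round(d['p'],2)) for d in pinpoint('cassette_1','scene')])
cv2.imwrite('pics/g3.png',cv2.resize(np.hstack([b[190:300,220:350],a[190:300,220:350,::-1]]),None,fx=3,fy=3,interpolation=cv2.INTER_CUBIC))
R,p=rp;th=np.radians(-15.344);w=np.array([-np.sin(th),np.cos(th)])
c=np.r_[np.array([.4602,.1278])+.04*w,.0715];print((R.T@(c-p)*1000).round(1))
```

```text
[([0.4484, 0.0888, 0.0087], 0.98), ([0.474, 0.1657, 0.0132], 0.59)]
[80.6  0.5 74.5]
```

View pics/g3.png

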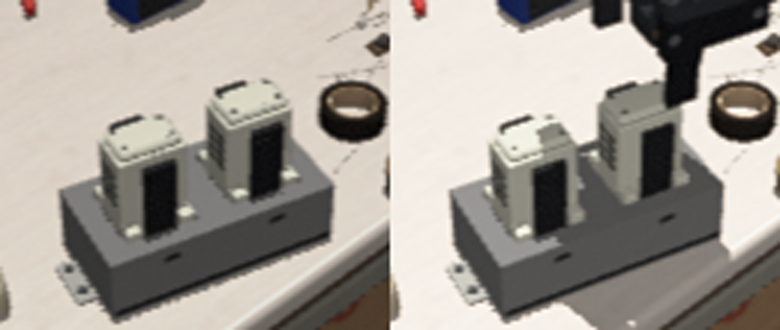

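B looks just as it did at the start, home with its catches out. Now cassette A.

Call:
apply_moves([
  [[87,16,0,0,0],[87,16,0,0,0],[87,16,0,0,0],[87,16,0.5,0,0],[87,16.5,0,0,0],[87,0,0,14,0],[87,0,0,15,0],[87,0,0,15,0],[87,0,0,15,0],[87,0,0,15,0]],
])

```text
time_s: 13.67
ee_pos: [0.4707, 0.1663, 0.0709]
tool_rot: [-0.0, 0.795, 0.606, -0.001]
wrist_force: [-0.1, 0.8, -0.6]
width: 0.0873
grasp_force: 0.0
```

Call:
apply_moves([
  [[87,0,0,0,0],[75,0,0,0,0],[68,0,0,0,0],[64,0,0,0,0],[60,0,0,0,0],[58,0,0,0,0],[56,0,0,0,0],[54,0,0,0,0],[52,0,0,0,0],[50,0,0,0,0]],
])

```text
time_s: 14.5
ee_pos: [0.4717, 0.1663, 0.073]
tool_rot: [0.0, 0.795, 0.606, 0.0]
wrist_force: [-0.4, -0.4, 3.6]
width: 0.0517
grasp_force: 4.6
```

Call:
apply_moves([
  [[48,0,0,0,0],[46,0,0,0,0],[44,0,0,0,0],[42,0,0,0,0],[40,0,0,0,0],[38,0,0,0,0],[36,0,0,0,0],[30,0,0,0,0],[30,0,0,0,0],[30,0,0,0,0]],
])

```text
time_s: 15.33
ee_pos: [0.4717, 0.1663, 0.0734]
tool_rot: [0.0, 0.795, 0.606, 0.0]
wrist_force: [-1.2, -1.1, 9.3]
width: 0.0422
grasp_force: 30.0
```

Call:
apply_moves([
  [[30,0,0,-0.5,0],[30,0,0,-0.5,0],[30,0,0,-0.5,0],[30,0,0,-0.5,0],[30,0,0,-0.5,0],[30,0,0,-0.5,0],[30,0,0,0,0],[30,0,0,0,0],[30,0,0,0,0],[30,0,0,0,0]],
])

```text
time_s: 16.17
ee_pos: [0.4707, 0.1663, 0.0754]
tool_rot: [-0.0, 0.795, 0.606, -0.001]
wrist_force: [-0.1, 0.1, -8.2]
width: 0.042
grasp_force: 30.0
```

Call:
apply_moves([
  [[30,0,0,-1.5,0],[30,0,0,-1.5,0],[30,0,0,-1.5,0],[30,0,0,-1.5,0],[30,0,0,-2,0],[30,0,0,-2,0],[30,0,0,-2,0],[30,0,0,0,0],[30,0,0,0,0],[30,0,0,0,0]],
])

```text
time_s: 17.0
ee_pos: [0.4712, 0.1663, 0.0876]
tool_rot: [-0.0, 0.795, 0.606, -0.0]
wrist_force: [-0.1, 0.4, -7.6]
width: 0.0421
grasp_force: 30.0
```

Run:
```python
from h import *
F=[]
for i in range(5):
    imaging.capture('scene');s=manip.read_state();F.append(s['wrist_force'])
print(np.mean(F,0).round(1),s['ee_pos'],s['width'])
print([(np.round(d['position'],4).tolist(),round(d['p'],2)) for d in pinpoint('cassette_1','scene')])
```

```text
[ 0.3  0.3 -7.3] [0.47123526 0.16627237 0.08743628] 0.041909899505340874
[([0.4493, 0.0881, 0.0096], 0.95), ([0.4736, 0.1675, 0.029], 0.68), ([0.4601, 0.1275, 0.004], 0.58)]
```

A weighs about 7.3 N, so it's the heavy one. I'll lift it clear.

Call:
apply_moves([
  [[30,0,0,-2,0],[30,0,0,-4,0],[30,0,0,-4,0],[30,0,0,-4,0],[30,0,0,-4,0],[30,0,0,-4,0],[30,0,0,-4,0],[30,0,0,-4,0],[30,0,0,-3,0],[30,0,0,-1,0]],
])

```text
time_s: 18.13
ee_pos: [0.4716, 0.1664, 0.1222]
tool_rot: [0.0, 0.795, 0.606, 0.0]
wrist_force: [-0.9, -0.3, -7.2]
width: 0.0417
grasp_force: 30.0
```

Call:
apply_moves([
  [[30,0,0,-2,0],[30,0,0,-4,0],[30,0,0,-5,0],[30,0,0,-5,0],[30,0,0,-5,0],[30,0,0,-5,0],[30,0,0,-5,0],[30,0,0,-4,0],[30,0,0,-2,0],[30,0,0,-1,0]],
])

```text
time_s: 18.97
ee_pos: [0.4715, 0.1663, 0.16]
tool_rot: [0.0, 0.795, 0.606, 0.0]
wrist_force: [-0.0, 0.4, -7.1]
width: 0.0421
grasp_force: 30.0
```

Call:
apply_moves([
  [[30,0,0,0,0],[30,0,0,0,0],[30,0,0,0,0],[30,0,0,0,0],[30,0,0,0,0],[30,0,0,0,0],[30,0,0,0,0],[30,0,0,0,0],[30,0,0,0,0],[30,0,0,0,0]],
])

```text
time_s: 19.8
ee_pos: [0.4713, 0.1663, 0.1595]
tool_rot: [-0.0, 0.795, 0.606, -0.0]
wrist_force: [0.6, -0.2, -7.2]
width: 0.0419
grasp_force: 30.0
```

Run:
```python
from h import *
a=snap('scene')[:,:,::-1];s=manip.read_state();print(s['wrist_force'],s['ee_pos'],s['width'],s['grasp_force'])
print([(np.round(d['position'],4).tolist(),round(d['p'],2)) for d in pinpoint('cassette_1','scene')])
cv2.imwrite('pics/g4.png',cv2.resize(a[150:310,170:380],None,fx=3,fy=3,interpolation=cv2.INTER_CUBIC))
```

```text
[ 0.27055305 -0.33313477 -7.48800936] [0.4713215  0.16630608 0.15957578] 0.04227289547213445 29.99807506799698
[([0.4724, 0.167, 0.099], 0.73), ([0.4496, 0.0894, 0.0084], 0.72), ([0.4588, 0.126, 0.0037], 0.67)]
```

View pics/g4.png

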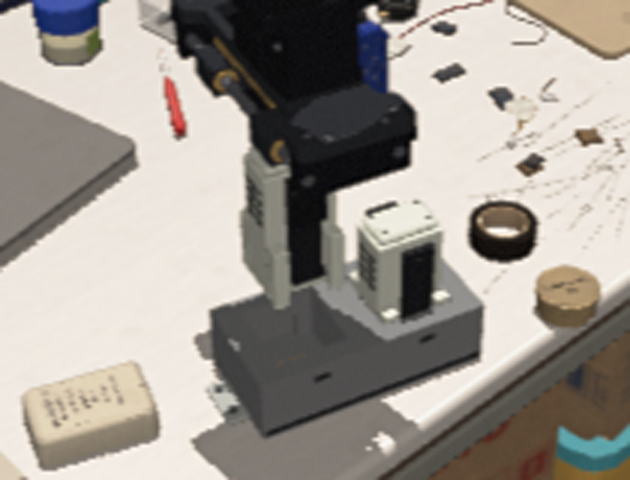

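The heavy cassette hangs upright about 45 mm above the dock top. The light one is home, and the tin, adapter and tape are where they started. Handing in.

```bash
python3 -c "
from h import *
print(manip.job_done())"
```

```text
the job is handed in; nothing more can be done
None
```

The job is handed in after about 20 s of robot time: both cassettes were weighed, the lighter one (about 2 N) is back home with its catches out, and the arm is holding the heavier one (about 7.3 N) upright and still, about 45 mm above the dock top; no verdict came back.

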